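Dispense one parts tin and nudge it onto the green patch

TASK

On the watchmaker's bench, press the red plunger of the tin dispenser all the way down once and let it come back up, so that a single parts tin is pushed out onto the bench. Then, without picking it up, push that tin along the bench with the fingertips until it stands wholly on the round green patch. Leave the other tins in the dispenser and everything else on the bench where it is.

Things in the scene. Friction and masses are not known exactly. Their poses are not given: they have to be found in the camera images.
- dispenser: Blue tin dispenser fixed to the bench, 145 long, 66 wide, 70 mm high. Origin: on the bench under the axis of its clear square magazine (outer 53 x 53 mm, top 52 mm above the bench, open above). Its -x axis points out of the mouth (47 mm wide, 16 high); the front face is 27 mm from the origin on the -x side; the blue drive housing reaches from x = +27 to +118 mm.
- magazine (a point): Point on the magazine axis, on its floor, 6 mm above the bench; axes as the dispenser's. With the plunger down a steel pusher bar (42 mm wide, 12 high) sticks out of the mouth to 66 mm from the axis; it draws back in as the plunger comes up.
- plunger_top (a point): Centre of the top of the round red plunger cap (36 mm across), 113 mm above the bench at rest, 65 mm from the magazine axis on the dispenser's +x side; moves down with the plunger.
- plunger (a joint): Plunger travel in m: 0 up, 0.030 fully down (hard stop). A spring brings it back: about 4 N to start it, 8 N fully down, plus about 2.5 N at 0.1 m/s. The pusher moves 3 times as far; press at 0.1 m/s or slower, or the tin is thrown.
- tin0: The lowest tin in the magazine, the one that will come out: flat round lidded aluminium tin, 44 mm across, 14 mm high, 25 to 49 g, window in the lid. Origin: centre of its underside (6 mm above the bench in the magazine). Once dispensed it lies flat on the bench, its centre about 88 to 105 mm from the magazine axis on the dispenser's -x side.
- green_patch: Flat round green patch on the white bench paper, 84 mm across, flush with the bench (nothing to catch on). Origin: its centre. It lies 17 to 21 cm to the left or right of the dispenser, a little forward of its mouth or beside it.
- blue_patch: The same in blue, on the other side; not the goal.
- tin1: The second tin from below, like tin0; it drops 14 mm when the pusher has drawn back and must stay in the magazine.
- tin2: The top tin, like tin1.
- filled_tin: A tin of the same size with a brass-coloured lid disc, standing on the blue patch. Leave it alone. Origin: centre of its underside.
- loupe: Black eye loupe, a cone 34 mm across, 26 mm high, beside the drive housing. Leave it alone. Origin: centre of its underside.
- oil_jar: Small amber jar with a steel cap, 32 mm across, 35 mm high, on the other side of the drive housing. Leave it alone. Origin: centre of its underside.
- driver_black: Small screwdriver with a black end, 105 mm long, lying along its x axis at the right edge of the paper. Leave it alone. Origin: underside of its grip.
- driver_green: Like it with a green end, lying behind the dispenser.
- can: Aluminium can with a paper label, 52 mm across, 75 mm high, at the back left. Leave it alone. Origin: centre of its underside.
- dome: Clear dust dome on a blue base, 96 mm across, 76 mm high, at the back right. Leave it alone. Origin: centre of its underside.
- parts_tray: White parts tray with four compartments, 160 x 120 x 20 mm, at the left edge of the paper. Leave it alone. Origin: centre of its underside.
Not all that is in view belongs to the job. Of the things shaped like the dispenser, the blue one is meant.

How it is judged:
By the outcome, as a careful person would: the job done as asked, in the order asked, and still so for the second after the job is handed in, with the robot touching nothing.
It also fails if it takes over 45 s, if anything falls off the work surface, if the arm or the gripper's body presses on something with over 40 N, if the wrist force passes 120 N, or if a joint passes its speed limit or range.

ROBOT

A 6-joint arm with a two-finger parallel gripper is mounted at the origin on the work surface. World frame = base frame: x ahead of the robot, y to its left, z up, the work surface at z = 0. Lengths are in mm, angles in rad, forces in N, time in s.
With the tool pointing down it reaches from about 350 to 975 mm from the base axis. Payload 7.1 kg.
Tool frame: the origin (TCP) lies where the fingers leave the gripper's body, on its centre line; the fingertips stand 80 mm ahead of it and the grasp point (between the pads) lies 61 mm ahead of it (robot.nose_length is the distance from the TCP to the fingertips, in mm); z points along the fingers, y is the line along which they close (so a half turn about z gives the same grasp; the last joint's range is limited). The gripper opens to 88 mm and grips with 3 to 60 N. Pads are 20 mm wide; open, the fingers measure 115 mm over their backs; the gripper's body (75 mm by 178 mm) begins 61 mm behind the grasp point.
Start: joints at [1.287, 0.423, 1.63, -0, 1.089, -0.019], TCP at [163.541, 603.208, 302.675] pointing down, gripper open.
Joint ranges: [-3, 3], [-0.9, 2.11], [0.09, 2.58], [-1.31, 4.45], [0.11, 2.69], [-2.54, 2.54]. Speed limits (rad/s): [2.39, 2.39, 3.01, 3.14, 3.14, 3.14].

INTERFACE

Orientations are given as [roll, pitch, yaw] about the fixed x, y, z axes, in that order (R = Rz(yaw) Ry(pitch) Rx(roll)).
In Python, from plant import robot, cams gives the robot as it stands. The module is installed in compiled form; this text tells all that it offers.
- The arm moves only by the tool drive_tool, never from a script. Its argument "rows" is a list of rows, each an object with "linear": the shift along the tool's x, y, z scaled (see below), a list of three; "rot": the turn, a rotation vector about the tool's x, y, z scaled (see below), a list of three; "fingers": the opening, from 0 (shut) to 1 (fully open). A call has 1 to 10 rows; each row shifts and turns the commanded pose from where the row before left it, along the tool's axes as they then stand; what a row does not reach is not made up. The controller multiplies each number of a shift by 0.25 m and each number of a turn by 8 degrees. A row lasts 1/8 s, in which the tool goes at most 62.5 mm and 10.7 degrees, less where a joint would pass 70% of its speed; a pose out of reach is approached as far as the arm can. A call with a number of a shift or a turn outside -1 to 1 is refused whole. A call with a gripper value outside its range is refused whole. The fingers move at their own pace and stop on an object; "grip_force" is the grip in N (left out, the last holds). Time passes only in rows, so rows that do not move let the fingers close. It gives the time, the measured TCP pose, the force, the opening and the grip force at its end, in the units of the state.
- robot.state(): the state, without advancing time (a new reading comes with each control period).
- cams.capture(name): name is "scene" or "side" or "wrist"; returns a dict with "frame" (480x640x3 uint8, red, green, blue), "range_z" (480x640 float32, mm along the optical axis (not along the pixel's ray), 0 where there is no reading), "vertical_fov" (degrees; the focal length in pixels is half the picture's height over the tangent of half this angle, whatever the lens; pixels are square), "cx", "cy" (the principal point, pixels), "camera_from_world" (4x4, takes a point from world to camera coordinates). Camera axes: x right, y up, looking along -z (the intrinsics and any distortion apply to the point x, -y, -z); pixel columns grow to the right and rows downward; lengths in mm; the calibration is good to about 2 mm. A picture is of the moment at which its call begins.
- robot.hand_in(): hands the job in; it is judged then, once.
The state is a dict: "t": time; "joint_pos": joint angles; "qvel": joint speeds; "effort": joint torques, N m; "tcp_pos": TCP position; "ee_rot": TCP orientation; "ft_force": force on the tool from outside, world axes, zero at the start; "wrist_torque": the same for the moment, N m; "finger_gap": opening from 0.0 (shut) to 1.0 (fully open); "grip_force": force on a finger pad.
Only numpy, scipy, OpenCV 4.12 (cv2) and the standard library are available. Lean on these libraries where they do the work, as an engineer would, in place of code of your own. Each camera call takes 0.05 s, during which the arm holds its last target. There are 200 camera calls.

## Working session

There is one attempt and no reset: what is moved stays moved. The work goes in short steps, Python scripts to look and compute and a tool call to move; the robot and the scene stay as the last step left them, time stands still between calls to the robot, and variables do not carry over. Pictures are saved under pics/ and viewed, at most 10 in all, crops included, and the job is handed in when it is done.

Besides the shell and the picture viewer there is one more tool, called after "Emit:" as name(argument=value, ...), one argument or row to a line, values as JSON. drive_tool: Moves the arm, as the interface text tells. Its arguments: {"type":"object","properties":{"rows":{"type":"array"},"grip_force":{"type":"number"}},"required":["rows"]}

```bash
mkdir -p pics; cat > h.py <<'E'
import numpy as np, cv2
from plant import robot, cams
def cap(n,png=None):
    c=cams.capture(n)
    if png: cv2.imwrite('pics/'+png,c['frame'][:,:,::-1])
    return c
def ray(c,u,v):
    f=240/np.tan(np.radians(c['vertical_fov'])/2)
    T=np.linalg.inv(c['camera_from_world'])
    d=T[:3,:3]@np.array([(u-c['cx'])/f,-(v-c['cy'])/f,-1]); return T[:3,3],d
def onplane(c,u,v,z):
    o,d=ray(c,u,v); return o+d*(z-o[2])/d[2]
def proj(c,p):
    f=240/np.tan(np.radians(c['vertical_fov'])/2)
    q=c['camera_from_world']@np.append(p,1); return c['cx']+f*q[0]/-q[2], c['cy']-f*q[1]/-q[2]
E
python3 - <<'E'
from h import *
for n in('scene','side'):
    c=cap(n,n+'0.png'); print(n,{k:v for k,v in c.items() if k not in('frame','range_z')})
print(robot.state())
E
```

```text
scene {'vertical_fov': 42.743637714878986, 'cx': 317.5438252146337, 'cy': 244.17579318128767, 'camera_from_world': array([[ 5.26092782e-01,  8.50293422e-01, -1.50825092e-02,
        -3.07257315e+02],
       [-6.66611793e-01,  4.23328288e-01,  6.13532295e-01,
         2.91848066e+02],
       [ 5.28067328e-01, -3.12720733e-01,  7.89525579e-01,
        -1.60809513e+03],
       [ 0.00000000e+00,  0.00000000e+00,  0.00000000e+00,
         1.00000000e+00]])}
side {'vertical_fov': 49.37937663163229, 'cx': 326.66021516087284, 'cy': 238.44562702320064, 'camera_from_world': array([[ 6.63604842e-01, -7.47671687e-01, -2.48125626e-02,
        -3.54346483e+02],
       [ 4.35733843e-01,  3.59354357e-01,  8.25227523e-01,
        -3.10521441e+02],
       [-6.08082751e-01, -5.58436653e-01,  5.64255149e-01,
        -9.42064658e+02],
       [ 0.00000000e+00,  0.00000000e+00,  0.00000000e+00,
         1.00000000e+00]])}
{'t': 0.1, 'joint_pos': array([ 1.28696610e+00,  4.23766560e-01,  1.63060329e+00,  1.59307619e-05,
        1.08857430e+00, -1.90024112e-02]), 'qvel': array([-0.00158898, -0.0010274 , -0.00087667,  0.00129655, -0.0014161 ,
        0.00077707]), 'effort': array([-1.69495377e-05, -5.45617175e+01, -2.74324894e+01,  6.45371061e-02,
        1.88167824e-02, -1.21672809e-05]), 'tcp_pos': array([163.45526156, 602.84906473, 301.98205431]), 'ee_rot': array([-3.14024167e+00, -3.97816743e-05,  2.87675742e+00]), 'ft_force': array([0.22236175, 0.19781343, 0.1575019 ]), 'wrist_torque': array([0.00486462, 0.05066035, 0.0228786 ]), 'grip_force': 0.0, 'finger_gap': 1.0004466240051697}
```

View pics/scene0.png

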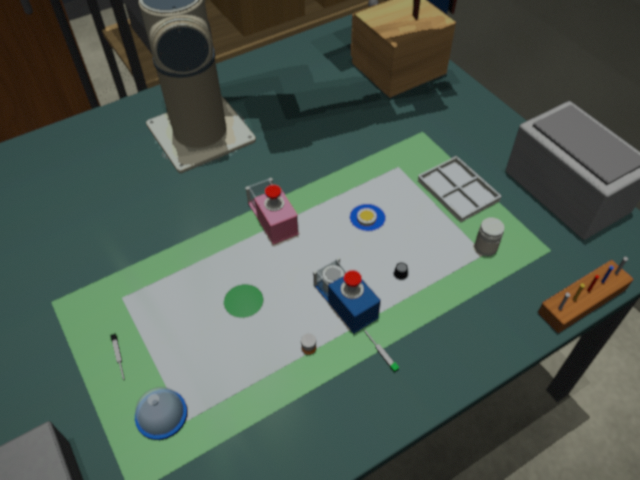

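View pics/side0.png

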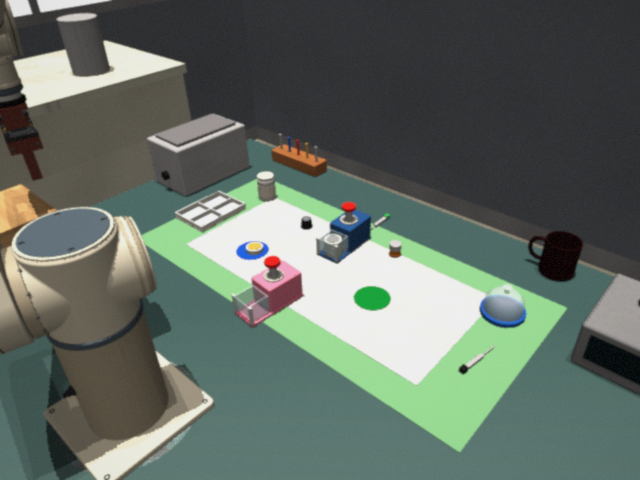

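The scene view shows the blue dispenser at about (345,295) with its red cap at (352,279). The green patch is at (244,300) and the pink decoy at (275,210). In the side view the blue dispenser is at (345,235) and the green patch at (372,298).

```bash
cat > m.py <<'E'
from h import *
def blobs(c,m,amin=40):
    n,l,s,ce=cv2.connectedComponentsWithStats(m.astype(np.uint8)); return [(tuple(ce[i].round(1)),s[i][4],l==i) for i in range(1,n) if s[i][4]>amin]
def cloud(c,m):
    v,u=np.nonzero(m&(c['range_z']>0)); f=240/np.tan(np.radians(c['vertical_fov'])/2); r=c['range_z'][v,u]
    P=np.c_[(u-c['cx'])/f*r,-(v-c['cy'])/f*r,-r,np.ones(len(r))]; return (P@np.linalg.inv(c['camera_from_world']).T)[:,:3]
def masks(c):
    h=cv2.cvtColor(c['frame'],cv2.COLOR_RGB2HSV).astype(int); H,S,V=h[...,0],h[...,1],h[...,2]
    return dict(red=((H<5)|(H>174))&(S>200)&(V>120),green=(H>50)&(H<75)&(S>170)&(V>60),blue=(H>100)&(H<125)&(S>150)&(V>40))
if __name__=='__main__':
  for n in('scene','side'):
    c=cap(n); M=masks(c)
    for k,z in(('red',113),('green',0),('blue',0)):
        for ce,a,m in blobs(c,M[k]):
            P=cloud(c,m); print(n,k,ce,a,onplane(c,*ce,z).round(1),'cloud',np.median(P,0).round(1),P.min(0).round(0),P.max(0).round(0))
            if k=='blue' and len(P)>300:
                t=P[(P[:,2]>64)&(P[:,2]<76)]
                if len(t)>30: print('  top',len(t),cv2.minAreaRect(t[:,:2].astype(np.float32)))
E
python3 m.py
```

```text
scene red (np.float64(272.5), np.float64(191.0)) 129 [379.   14.6 113. ] cloud [380.6  13.9 113.7] [362.  -1. 109.] [399.  29. 119.]
scene red (np.float64(352.2), np.float64(278.1)) 167 [660.7  33.  113. ] cloud [660.6  33.2 113.3] [645.  18. 109.] [677.  48. 117.]
scene green (np.float64(394.3), np.float64(367.0)) 42 [814.9  32.    0. ] cloud [819.3  27.7  12.1] [811.  22.   4.] [825.  35.  16.]
scene blue (np.float64(367.8), np.float64(217.7)) 370 [475.4 204.1   0. ] cloud [479.9 203.9   1.7] [432. 165.  -5.] [512. 243.   9.]
scene blue (np.float64(355.7), np.float64(300.6)) 821 [648.9  53.7   0. ] cloud [690.5  23.1  69.7] [623.  -0.  26.] [715.  67.  76.]
  top 732 ((668.2225341796875, 33.541316986083984), (91.13753509521484, 65.62666320800781), 2.3528928756713867)
scene blue (np.float64(324.3), np.float64(294.3)) 55 [600.5   6.6   0. ] cloud [607.4   2.6   7.6] [577.  -1.   1.] [636.   7.  42.]
scene blue (np.float64(363.7), np.float64(324.5)) 59 [705.2  35.4   0. ] cloud [711.8  30.1  14.4] [706.   3.   5.] [714.  60.  24.]
scene blue (np.float64(166.1), np.float64(425.6)) 349 
[... 322 characters left out ...]
360.  -3. 110.] [391.  28. 119.]
side green (np.float64(371.9), np.float64(297.8)) 593 [ 524.5 -145.2    0. ] cloud [ 522.7 -146.9    2.1] [ 484. -184.   -2.] [ 560. -108.    7.]
side blue (np.float64(354.3), np.float64(230.1)) 705 [714.6  60.4   0. ] cloud [650.3   3.8  60.2] [583.  -3.   4.] [708.  63.  75.]
  top 304 ((662.595947265625, 31.811912536621094), (91.78491973876953, 63.995914459228516), 3.496467113494873)
side blue (np.float64(249.9), np.float64(252.4)) 204 [464.6 201.3   0. ] cloud [456.8 194.9   2.2] [435. 163.  -3.] [512. 241.   6.]
side blue (np.float64(501.7), np.float64(319.1)) 263 [ 646.9 -398.8    0. ] cloud [ 627.9 -407.6   12. ] [ 615. -437.    4.] [ 689. -346.   17.]
```

Emit:
drive_tool(
  rows=[
    {"linear": [0,0,0],"rot": [0,0,0.935],"fingers": 0},
    {"linear": [0,0,0],"rot": [0,0,0.935],"fingers": 0},
    {"linear": [0,0,0],"rot": [0,0,0.935],"fingers": 0},
    {"linear": [0,0,0],"rot": [0,0,0.935],"fingers": 0},
    {"linear": [0,0,0],"rot": [0,0,0.935],"fingers": 0},
    {"linear": [0,0,0],"rot": [0,0,0.935],"fingers": 0},
    {"linear": [0,0,0],"rot": [0,0,0.935],"fingers": 0},
    {"linear": [0,0,0],"rot": [0,0,0.935],"fingers": 0},
    {"linear": [0,0,0],"rot": [0,0,0.935],"fingers": 0},
    {"linear": [0,0,0],"rot": [0,0,0.935],"fingers": 0},
  ],
)

```text
t: 1.45
tcp_pos: [163.5, 603.1, 302.5]
ee_rot: [-3.141, 0.0, 1.567]
ft_force: [-0.7, -0.3, -0.4]
finger_gap: 0.005
grip_force: 0.0
```

Emit:
drive_tool(
  rows=[
    {"linear": [-0.18,0.156,0],"rot": [0,0,0],"fingers": 0},
    {"linear": [-0.18,0.156,0],"rot": [0,0,0],"fingers": 0},
    {"linear": [-0.18,0.156,0],"rot": [0,0,0],"fingers": 0},
    {"linear": [-0.18,0.156,0],"rot": [0,0,0],"fingers": 0},
    {"linear": [-0.18,0.156,0],"rot": [0,0,0],"fingers": 0},
    {"linear": [-0.18,0.156,0],"rot": [0,0,0],"fingers": 0},
    {"linear": [-0.18,0.156,0],"rot": [0,0,0],"fingers": 0},
    {"linear": [-0.18,0.156,0],"rot": [0,0,0],"fingers": 0},
    {"linear": [0,0,0],"rot": [0,0,0],"fingers": 0},
    {"linear": [0,0,0],"rot": [0,0,0],"fingers": 0},
  ],
)

```text
t: 2.7
tcp_pos: [475.3, 243.4, 302.4]
ee_rot: [-3.141, -0.0, 1.57]
ft_force: [-0.6, 0.5, -0.2]
finger_gap: 0.003
grip_force: 0.0
```

Emit:
drive_tool(
  rows=[
    {"linear": [-0.1685,0.1465,0],"rot": [0,0,0],"fingers": 0},
    {"linear": [-0.1685,0.1465,0],"rot": [0,0,0],"fingers": 0},
    {"linear": [-0.1685,0.1465,0],"rot": [0,0,0],"fingers": 0},
    {"linear": [-0.1685,0.1465,0],"rot": [0,0,0],"fingers": 0},
    {"linear": [-0.1685,0.1465,0],"rot": [0,0,0],"fingers": 0},
    {"linear": [0,0,0.1],"rot": [0,0,0],"fingers": 0},
    {"linear": [0,0,0.1],"rot": [0,0,0],"fingers": 0},
    {"linear": [0,0,0],"rot": [0,0,0],"fingers": 0},
    {"linear": [0,0,0],"rot": [0,0,0],"fingers": 0},
  ],
)

```text
t: 3.82
tcp_pos: [659.1, 34.3, 253.5]
ee_rot: [3.141, -0.0, 1.573]
ft_force: [0.4, -0.2, 0.7]
finger_gap: 0.005
grip_force: 0.0
```

```bash
python3 - <<'E'
from m import *
c=cap('wrist','w1.png'); M=masks(c)
for k,z in(('red',113),('green',0),('blue',70)):
    for ce,a,m in blobs(c,M[k],200):
        P=cloud(c,m); print(k,ce,a,onplane(c,*ce,z).round(1),np.median(P,0).round(1) if len(P) else '',P.min(0).round(0),P.max(0).round(0))
c=cap('scene'); h=cv2.cvtColor(c['frame'],cv2.COLOR_RGB2HSV); print(h[300,244])
m=(abs(h[...,0].astype(int)-h[300,244,0])<8)&(h[...,1]>130)
for ce,a,_ in blobs(c,m,300): print(ce,a,onplane(c,*ce,0).round(1))
E
```

```text
green (np.float64(499.5), np.float64(226.0)) 246 [821.8  26.3   0. ] [816.3  29.2  11.6] [809.  23.   8.] [823.  35.  14.]
green (np.float64(153.9), np.float64(367.8)) 339 [ 509.3 -114.1    0. ] [ 510.1 -114.1    0.6] [ 492. -121.   -1.] [630.  65. 266.]
blue (np.float64(63.9), np.float64(27.9)) 2879 [511.4 164.9  70. ] [471.9 177.8   0.6] [432. 161.  -2.] [515. 198.   3.]
blue (np.float64(320.3), np.float64(220.6)) 9670 [665.4  47.3  70. ] [675.6  52.4  69.3] [571.   2.   1.] [712.  70.  72.]
[ 66 128 140]
(np.float64(242.9), np.float64(295.7)) 457 [ 511.7 -140.5    0. ]
```

View pics/w1.png

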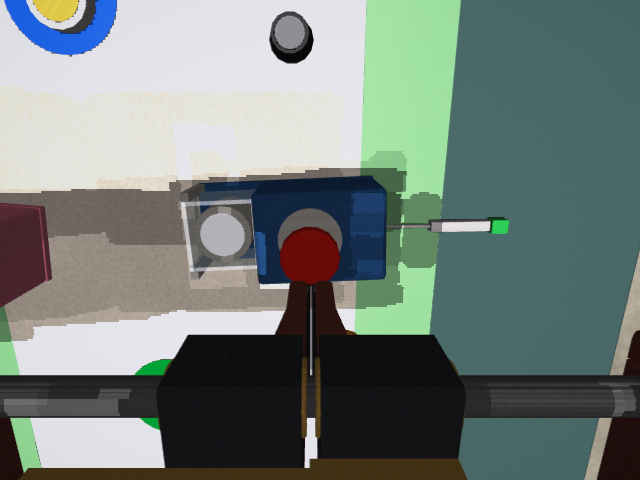

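The wrist view shows the closed fingers centred over the red cap at (310,258), with the magazine at (222,235). The pink housing's end is at the left edge, about (45,250).

Emit:
drive_tool(
  rows=[
    {"linear": [0.006,0,0.1],"rot": [0,0,0],"fingers": 0},
    {"linear": [0,0,0.08],"rot": [0,0,0],"fingers": 0},
    {"linear": [0,0,0.03],"rot": [0,0,0],"fingers": 0},
    {"linear": [0,0,0.03],"rot": [0,0,0],"fingers": 0},
    {"linear": [0,0,0.03],"rot": [0,0,0],"fingers": 0},
    {"linear": [0,0,0.03],"rot": [0,0,0],"fingers": 0},
    {"linear": [0,0,0.03],"rot": [0,0,0],"fingers": 0},
    {"linear": [0,0,0.02],"rot": [0,0,0],"fingers": 0},
    {"linear": [0,0,0],"rot": [0,0,0],"fingers": 0},
  ],
)

```text
t: 5.05
tcp_pos: [659.3, 34.3, 166.2]
ee_rot: [3.141, -0.0, 1.571]
ft_force: [-2.3, 0.4, 7.6]
finger_gap: 0.007
grip_force: 3.7
```

Emit:
drive_tool(
  rows=[
    {"linear": [0,0,0.008],"rot": [0,0,0],"fingers": 0},
    {"linear": [0,0,0.008],"rot": [0,0,0],"fingers": 0},
    {"linear": [0,0,0],"rot": [0,0,0],"fingers": 0},
  ],
)

```text
t: 5.42
tcp_pos: [659.3, 34.3, 163.3]
ee_rot: [3.141, -0.0, 1.571]
ft_force: [-6.0, 0.6, 13.2]
finger_gap: 0.007
grip_force: 6.8
```

Emit:
drive_tool(
  rows=[
    {"linear": [0,0,0.005],"rot": [0,0,0],"fingers": 0},
    {"linear": [0,0,0],"rot": [0,0,0],"fingers": 0},
  ],
)

```text
t: 5.68
tcp_pos: [659.4, 34.3, 163.2]
ee_rot: [3.14, -0.0, 1.571]
ft_force: [-8.2, 0.3, 21.7]
finger_gap: 0.002
grip_force: 11.1
```

Emit:
drive_tool(
  rows=[
    {"linear": [0,0,-0.03],"rot": [0,0,0],"fingers": 0},
    {"linear": [0,0,-0.04],"rot": [0,0,0],"fingers": 0},
    {"linear": [0,0,-0.04],"rot": [0,0,0],"fingers": 0},
    {"linear": [0,0,-0.04],"rot": [0,0,0],"fingers": 0},
    {"linear": [0,0,-0.15],"rot": [0,0,0],"fingers": 0},
    {"linear": [0,0,-0.15],"rot": [0,0,0],"fingers": 0},
    {"linear": [0,0,0],"rot": [0,0,0],"fingers": 0},
  ],
)

```text
t: 6.55
tcp_pos: [660.6, 34.4, 276.0]
ee_rot: [3.135, -0.0, 1.571]
ft_force: [0.3, 0.9, -0.9]
finger_gap: 0.008
grip_force: 0.0
```

```bash
python3 - <<'E'
from m import *
s=cap('scene'); d=cap('side'); w=cap('wrist')
I=np.hstack([cv2.resize(s['frame'][180:360,180:420],(400,300)),cv2.resize(d['frame'][180:345,230:450],(400,300))])
I=np.vstack([I,np.hstack([cv2.resize(w['frame'],(400,300)),np.zeros((300,400,3),np.uint8)])])
cv2.imwrite('pics/c2.png',I[:,:,::-1])
E
```

```text
(no output)
```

View pics/c2.png

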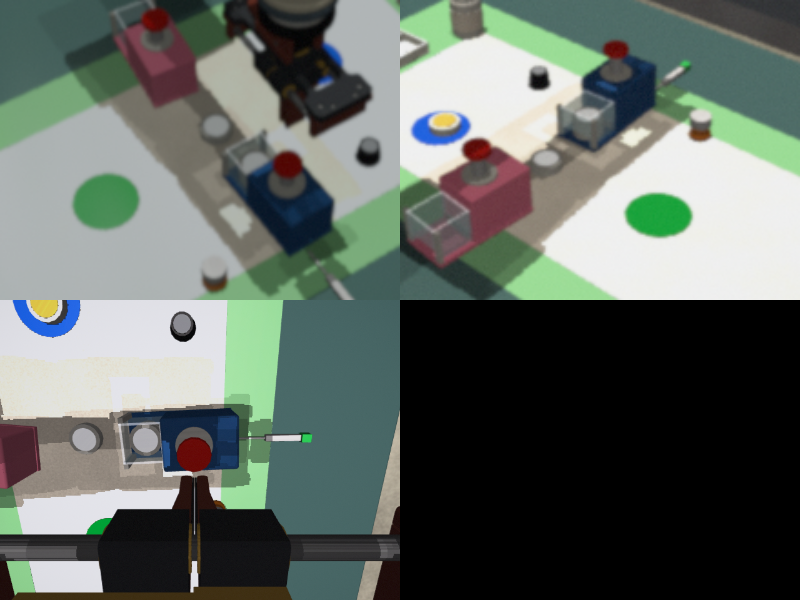

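The tin is out and lies clear of the mouth at wrist pixel (136,222) and scene pixel (309,256). The plunger is back up and tins are still in the magazine.

```bash
python3 - <<'E'
from m import *
for n,uv in(('scene',(309,256)),('side',(310,268)),('wrist',(136,222))):
    c=cap(n); print(n,'tin',onplane(c,*uv,14).round(1))
    h=cv2.cvtColor(c['frame'],cv2.COLOR_RGB2HSV).astype(int); r=np.zeros(h.shape[:2],bool)
    if n!='wrist':
        g=(h[...,0]>55)&(h[...,0]<75)&(h[...,1]>100)&(h[...,2]<180)
        for ce,a,m in blobs(c,g,250):
            k=max(cv2.findContours(m.astype(np.uint8),0,1)[0],key=len); e=cv2.fitEllipse(k); print(' green',ce,a,e[0],onplane(c,*e[0],0).round(1))
    pk=((h[...,0]>160)|(h[...,0]<5))&(h[...,1]>60)&(h[...,1]<180)&(h[...,2]>60)
    for ce,a,m in blobs(c,pk,300):
        P=cloud(c,m);  print(' pink',ce,a,np.percentile(P,2,axis=0).round(),np.percentile(P,98,axis=0).round())
    # tin top points from range
    P=cloud(c,np.ones((480,640),bool)); P=P[(P[:,2]>9)&(P[:,2]<19)&(P[:,0]>455)&(P[:,0]<555)&(abs(P[:,1]-25)<50)]
    if len(P): print(' top',len(P),P.mean(0).round(1),cv2.minEnclosingCircle(P[:,:2].astype(np.float32)))
E
```

```text
scene tin [506.2  26.5  14. ]
 green (np.float64(243.2), np.float64(300.3)) 924 (243.17076110839844, 300.264404296875) [ 522.1 -145.2    0. ]
 pink (np.float64(275.8), np.float64(218.1)) 1444 [297. -22.   4.] [435.  44. 106.]
 top 260 [506.7  26.7  14.4] ((505.75372314453125, 27.669933319091797), 22.993587493896484)
side tin [502.5  25.1  14. ]
 green (np.float64(371.8), np.float64(297.9)) 650 (371.7682189941406, 297.8753662109375) [ 524.1 -145.1    0. ]
 pink (np.float64(276.9), np.float64(290.6)) 1653 [286. -22.   3.] [426.  44.  75.]
 top 186 [502.5  25.6  14.6] ((505.08306884765625, 27.44706916809082), 24.23341178894043)
wrist tin [505.7  28.5  14. ]
 pink (np.float64(28.8), np.float64(245.7)) 5648 [403. -20.   2.] [433.  46.  70.]
 top 1976 [505.8  28.1  13.5] ((505.10009765625, 27.23859977722168), 22.197572708129883)
```

Emit:
drive_tool(
  rows=[
    {"linear": [0.052,-0.162,0],"rot": [0,0,0],"fingers": 0.34},
    {"linear": [0.052,-0.162,0],"rot": [0,0,0],"fingers": 0.34},
    {"linear": [0.052,-0.162,0],"rot": [0,0,0],"fingers": 0.34},
    {"linear": [0.052,-0.162,0],"rot": [0,0,0],"fingers": 0.34},
    {"linear": [0,0,0],"rot": [0,0,-0.75],"fingers": 0.34},
    {"linear": [0,0,0.13],"rot": [0,0,0],"fingers": 0.34},
    {"linear": [0,0,0.13],"rot": [0,0,0],"fingers": 0.34},
    {"linear": [0,0,0.13],"rot": [0,0,0],"fingers": 0.34},
    {"linear": [0,0,0.13],"rot": [0,0,0],"fingers": 0.34},
    {"linear": [0,0,0],"rot": [0,0,0],"fingers": 0.34},
  ],
)

```text
t: 8.1
tcp_pos: [495.1, 86.0, 140.0]
ee_rot: [-3.136, 0.0, 1.676]
ft_force: [0.3, -0.2, 0.4]
finger_gap: 0.34
grip_force: 0.0
```

```bash
python3 -c "
from h import *
cap('wrist','w3.png');s=robot.state();print(s['tcp_pos'],s['ee_rot'],s['finger_gap'])"
```

```text
[496.14151128  86.13882702 141.48269901] [-3.13832457e+00  1.48258848e-04  1.67604319e+00] 0.3458223292248575
```

View pics/w3.png

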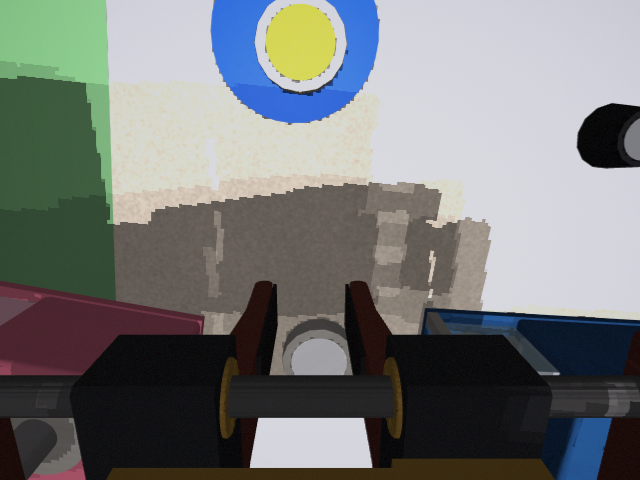

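Below the gripper the tin sits at (318,358), centred between the open fingertips at (262,290) and (358,290). The body ends clear both dispensers.

Emit:
drive_tool(
  rows=[
    {"linear": [0,0.01,0.1],"rot": [0,0,0],"fingers": 0.34},
    {"linear": [0,0,0.1],"rot": [0,0,0],"fingers": 0.34},
    {"linear": [0,0,0],"rot": [0,0,0],"fingers": 0.34},
    {"linear": [0,0,0],"rot": [0,0,0],"fingers": 0.34},
  ],
)

```text
t: 8.65
tcp_pos: [500.1, 86.6, 93.7]
ee_rot: [3.14, -0.0, 1.676]
ft_force: [0.0, -0.6, 0.9]
finger_gap: 0.34
grip_force: 0.0
```

Emit:
drive_tool(
  rows=[
    {"linear": [0,-0.005,0.013],"rot": [0,0,0],"fingers": 0.34},
    {"linear": [0,0,0.013],"rot": [0,0,0],"fingers": 0.34},
    {"linear": [-0.03,0,0],"rot": [0,0,0],"fingers": 0.34},
    {"linear": [-0.03,0,0],"rot": [0,0,0],"fingers": 0.34},
    {"linear": [-0.03,0,0],"rot": [0,0,0],"fingers": 0.34},
    {"linear": [-0.03,0,0],"rot": [0,0,0],"fingers": 0.34},
    {"linear": [-0.03,0,0],"rot": [0,0,0],"fingers": 0.34},
    {"linear": [-0.03,0,0],"rot": [0,0,0],"fingers": 0.34},
    {"linear": [-0.03,0,0],"rot": [0,0,0],"fingers": 0.34},
    {"linear": [0,0,0],"rot": [0,0,0],"fingers": 0.34},
  ],
)

```text
t: 9.9
tcp_pos: [503.7, 33.7, 85.9]
ee_rot: [3.142, 0.0, 1.675]
ft_force: [0.4, 0.3, -0.3]
finger_gap: 0.342
grip_force: 0.0
```

```bash
cat > t.py <<'E'
from m import *
import sys
for n in('scene','side'):
    c=cap(n); P=cloud(c,np.ones((480,640),bool)); P=P[(P[:,2]>9)&(P[:,2]<19)&(P[:,0]>470)&(P[:,0]<560)&(P[:,1]>-200)&(P[:,1]<52)]
    if len(P): print(n,len(P),np.median(P,0).round(1),cv2.minEnclosingCircle(P[:,:2].astype(np.float32)))
print(robot.state()['tcp_pos'])
E
python3 t.py
```

```text
scene 306 [508.9   7.9  14.2] ((505.98382568359375, -2.6086368560791016), 46.95362091064453)
side 251 [502.7  10.1  14.8] ((503.01416015625, 17.601728439331055), 34.406551361083984)
[503.66308103  34.07008865  85.90740286]
```

Emit:
drive_tool(
  rows=[
    {"linear": [-0.03,0,0],"rot": [0,0,0],"fingers": 0.34},
    {"linear": [-0.03,0,0],"rot": [0,0,0],"fingers": 0.34},
    {"linear": [-0.03,0,0],"rot": [0,0,0],"fingers": 0.34},
    {"linear": [-0.03,0,0],"rot": [0,0,0],"fingers": 0.34},
    {"linear": [-0.03,0,0],"rot": [0,0,0],"fingers": 0.34},
    {"linear": [-0.03,0,0],"rot": [0,0,0],"fingers": 0.34},
    {"linear": [-0.03,0,0],"rot": [0,0,0],"fingers": 0.34},
    {"linear": [-0.03,0,0],"rot": [0,0,0],"fingers": 0.34},
    {"linear": [-0.03,0,0],"rot": [0,0,0],"fingers": 0.34},
    {"linear": [-0.03,0,0],"rot": [0,0,0],"fingers": 0.34},
  ],
)

```text
t: 11.25
tcp_pos: [511.6, -40.9, 85.9]
ee_rot: [-3.142, -0.0, 1.676]
ft_force: [-0.2, -0.1, -0.3]
finger_gap: 0.341
grip_force: 0.1
```

Emit:
drive_tool(
  rows=[
    {"linear": [-0.03,0,0],"rot": [0,0,0],"fingers": 0.34},
    {"linear": [-0.03,0,0],"rot": [0,0,0],"fingers": 0.34},
    {"linear": [-0.03,0,0],"rot": [0,0,0],"fingers": 0.34},
    {"linear": [-0.03,0,0],"rot": [0,0,0],"fingers": 0.34},
    {"linear": [-0.03,0,0],"rot": [0,0,0],"fingers": 0.34},
    {"linear": [-0.03,0,0],"rot": [0,0,0],"fingers": 0.34},
    {"linear": [-0.03,0,0],"rot": [0,0,0],"fingers": 0.34},
    {"linear": [-0.03,0,0],"rot": [0,0,0],"fingers": 0.34},
    {"linear": [-0.015,0,0],"rot": [0,0,0],"fingers": 0.34},
    {"linear": [0,0,0],"rot": [0,0,0],"fingers": 0.34},
  ],
)

```text
t: 12.5
tcp_pos: [518.3, -104.1, 85.9]
ee_rot: [3.142, 0.0, 1.676]
ft_force: [0.3, 0.6, -0.0]
finger_gap: 0.34
grip_force: 0.0
```

```bash
python3 t.py; python3 -c "
from h import *
s=cap('scene');d=cap('side')
cv2.imwrite('pics/c4.png',np.hstack([cv2.resize(s['frame'][240:360,180:340],(400,300)),cv2.resize(d['frame'][240:345,300:440],(400,300))])[:,:,::-1])"
```

```text
scene 311 [ 524.1 -131.3   14.4] ((515.3673095703125, -85.49280548095703), 77.15664672851562)
side 286 [ 516.7 -127.7   14.8] ((513.3936767578125, -121.03913116455078), 32.89678955078125)
[ 518.20445464 -103.75478437   85.93231153]
```

View pics/c4.png

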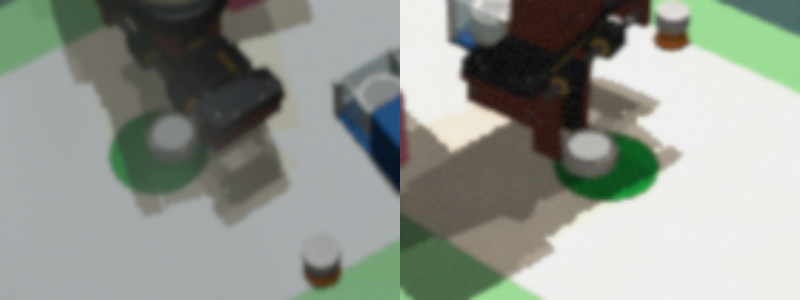

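The tin sits in the fork of the fingertips on the near side of the green patch, at (170,138) in the left crop. It needs about 15 mm more.

Emit:
drive_tool(
  rows=[
    {"linear": [-0.02,0,0],"rot": [0,0,0],"fingers": 0.34},
    {"linear": [-0.02,0,0],"rot": [0,0,0],"fingers": 0.34},
    {"linear": [-0.02,0,0],"rot": [0,0,0],"fingers": 0.34},
    {"linear": [0,0,0],"rot": [0,0,0],"fingers": 0.34},
    {"linear": [0.06,0,0],"rot": [0,0,0],"fingers": 0.34},
    {"linear": [0.12,0,0],"rot": [0,0,0],"fingers": 0.34},
    {"linear": [0,0,-0.15],"rot": [0,0,0],"fingers": 0.34},
    {"linear": [0,0,-0.2],"rot": [0,0,0],"fingers": 0.34},
    {"linear": [0,0,-0.2],"rot": [0,0,0],"fingers": 0.34},
    {"linear": [0,0,0],"rot": [0,0,0],"fingers": 0.34},
  ],
)

```text
t: 13.95
tcp_pos: [516.8, -73.3, 227.0]
ee_rot: [3.135, 0.002, 1.677]
ft_force: [0.2, -0.7, -0.3]
finger_gap: 0.341
grip_force: 0.0
```

```bash
python3 t.py; python3 -c "
from h import *
s=cap('scene');d=cap('side')
cv2.imwrite('pics/c5.png',np.hstack([cv2.resize(s['frame'][180:360,180:420],(400,300)),cv2.resize(d['frame'][180:345,230:450],(400,300))])[:,:,::-1])"
```

```text
scene 306 [ 524.4 -146.6   14.3] ((526.6751098632812, -98.08566284179688), 69.65802001953125)
side 222 [ 519.1 -147.7   14.7] ((522.5690307617188, -148.10751342773438), 24.686033248901367)
[514.75558034 -73.2106005  223.46253402]
```

View pics/c5.png

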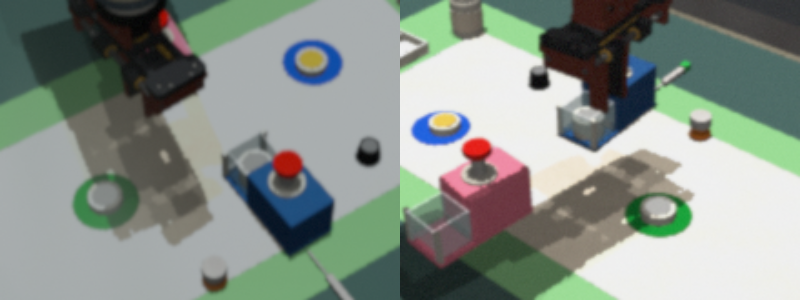

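The tin stands centred on the green patch, at (104,197) and (659,211). Everything else is in place.

```bash
python3 -c "
from plant import robot
print(robot.hand_in())"
```

```text
the job is handed in; nothing more can be done
None
```

The plunger was pressed once and came back up, and the single tin it pushed out now stands wholly on the green patch, about 3 mm off centre; the job is handed in, and the last camera view showed nothing else moved.

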